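# Stand the splash guard up against the bench rail and bolt it

## Task

Push the flat splash guard up against the bench rail and tip it upright there, pivoting on its foot edge (do not lift it off the bench), so that it stands flat against the rail, near the rail's middle, with its folded lip over the top. Then slide the bolt with the black knob fully home across the front of the guard, to hold it. Do not touch the lamp bar above the rail and leave everything else where it is.

Things in the scene. Friction and masses are not known exactly. Their poses are not given: they have to be found in the camera images.
- fence: Fixed aluminium bench rail, 480 mm long, 85 tall, 20 thick. Origin on the bench, mid-length, at the foot of its front face (x = 0); x points away from the robot, into the face; y along the rail, to the robot's left. Lamp posts (18 mm) behind it at x 35, y +-225. The bolt's channel is on the front face, y 112 to 222, 30 to 70 up, 22 deep.
- lamp: Fixed grow-lamp bar above the rail, carried by the two posts; frame as the fence's. It spans x -10 to 60 mm, y -270 to 270, underside 231 mm and top 264 above the bench. A vertical tool has no room close to the rail under it; one tilted about 40 deg, fingers pointing forward and down, has.
- guard: Loose splash guard of 5 mm aluminium sheet, 0.28 kg: flat plate 100 mm (x) by 150 (y) with a lip folded up along its whole near (-x) edge, lip top 45 above the underside. Origin: centre of the plate's underside; z out of the upper side. Starts flat on the bench, lip up and towards the robot, foot edge (+x) towards the rail. Upright, its x points down, the lip points over the rail.
- guard_foot (a point): Middle of the guard's foot edge, half-way through the sheet: guard frame (50, 0, 2.5) mm; axes as the guard. With this edge against the rail, a push of 4 to 9 N towards the rail on the lip's outer face, 25 to 35 mm up, starts it tipping about this edge. Followed round past about 82 deg it falls against the rail by itself; short of that it falls back.
- guard_lip (a point): Middle of the free edge of the guard's lip: guard frame (-47.5, 0, 45) mm; axes as the guard. When the guard stands upright the lip lies level over the rail, its upper side 100 mm above the bench.
- bolt (a joint): Sliding bolt on the rail's front, m: 0 = drawn back (robot's left), 0.100 = home at its stop, slid towards the fence's -y. Starts near 0, stays where left, 1.5 N friction. Its steel tongue (20 mm high, 50 mm up, 10 to 18 mm in front of the rail face) ends at fence y = 125 mm less the travel; it passes in front of the upright guard with 5 mm to spare.
- bolt_knob (a point): Centre of the bolt's knob: an upright black cylinder 24 mm across, from 30 to 85 mm above the bench, its axis 42 mm in front of the rail face at fence y = 185 mm less the bolt's travel. Axes as the fence's.
- pot: Bystander: terracotta pot, 68 mm across, 60 mm tall, on the bench to the right of the guard. Origin at its underside.
- tamper: Bystander: wooden tamping block 100 x 55 mm with a stub handle, 48 mm tall in all, on the bench to the left of the guard. Origin at its underside.
- brush: Bystander: hand brush 190 mm long, lying on the bench on the right. Origin at its underside.
- spray: Bystander: white bottle 68 mm across, 190 mm tall, on the left of the bench. Origin at its underside.
- seedjar: Bystander: glass jar with steel cap, 72 mm across, 100 mm tall, on the left of the bench. Origin at its underside.
- smallpot: Bystander: black plant pot 56 mm across, 50 mm tall, on the left of the bench. Origin at its underside.
- cup: Bystander: steel scoop cup 80 mm across, 75 mm tall, on the right of the bench. Origin at its underside.
There are look-alikes about, which are no part of the job. There is more than one size of the guard; the one meant has the size given above.

How it is judged:
On the way:
1. the guard stands upright, flat against the rail, its lip over the top (x of guard_foot in the frame of fence between -0.009 and 0.003 m and height (world z) of guard_foot below 0.01 m and angle between the x axis of guard and the z axis of fence, either way round below 0.09 rad and angle between the y axis of guard and the y axis of fence, either way round below 0.09 rad and x of guard_lip in the frame of fence above 0.02 m and y of guard_foot in the frame of fence between -0.035 and 0.04 m), for 0.3 s.
At the end, for the whole second after the job is handed in: The guard rests on its foot edge on the bench, that edge's middle 0 to 9 mm from the rail face and 35 mm right to 40 mm left of the rail's middle; upright and parallel to the rail within 0.09 rad, lip over the rail; the bolt within 5 mm of its home stop, in front of the guard (all of step 1 and value of joint bolt above 0.095 m and linear speed of guard below 0.01 m/s and angular speed of guard below 0.1 rad/s); the robot touches nothing.
It fails at once if the guard's foot edge is lifted more than 30 mm off the bench (height (world z) of guard_foot above 0.03 m).
It fails at once if the robot touches the lamp bar (more than 2 N) (contact force between any of the arm, the fingers and lamp above 2 N).
It fails at once if a bystander is shifted more than 30 mm (distance of any of pot, tamper, brush, spray, seedjar, smallpot, cup from where it was at the start of the episode above 0.03 m).
It also fails if it takes over 61 s, if anything falls off the work surface, if the arm or the gripper's body presses on something with over 40 N, if the wrist force passes 120 N, or if a joint passes its speed limit or range.

## Robot

A 6-joint arm with a two-finger parallel gripper is mounted at the origin on the work surface. World frame = base frame: x ahead of the robot, y to its left, z up, the work surface at z = 0. Lengths are in m, angles in rad, forces in N, time in s.
With the tool pointing down it reaches from about 0.325 to 0.775 m from the base axis. Payload 9.3 kg.
Tool frame: the origin (TCP) lies on the centre line of the jaws, within the pads' length; the fingertips stand 11 mm ahead of it and the grasp point (between the pads) lies 8 mm behind it; z points along the fingers, y is the line along which they close (so a half turn about z gives the same grasp; the last joint's range is limited). The gripper opens to 85 mm and grips with 20 to 120 N. Pads are 22 mm wide; open, the fingers measure 114 mm over their backs; the gripper's body (76 mm by 85 mm) begins 54 mm behind the grasp point. The pads swing forward as they close: fully open they stand 13 mm farther back than shut.
Start: joints at [-1.343, 0.259, 0.021, 1.334, 0, 1.418], TCP at [0.204, -0.511, 0.209] pointing down, gripper open.
Joint ranges: [-3.04, 3.04], [-0.91, 1.82], [-1.04, 1.36], [-1.92, 1.95], [-1.52, 1.45], [-3.14, 3.14]. Speed limits (rad/s): [2.22, 2.22, 2.79, 3.14, 3.14, 3.14].

## Interface

Orientations are given as [roll, pitch, yaw] about the fixed x, y, z axes, in that order (R = Rz(yaw) Ry(pitch) Rx(roll)).
In Python, from station import r gives the robot as it stands. The module is installed in compiled form; this text tells all that it offers.
- The arm moves only by the tool arm_command, never from a script. Its argument "series" is text: rows parted by semicolons, each of 6 numbers parted by spaces: the shift along the tool's x, y, z in cm, then the turn, a rotation vector about the tool's x, y, z in rad. A call has 1 to 5 rows; each row shifts and turns the commanded pose from where the row before left it, along the tool's axes as they then stand; what a row does not reach is not made up. A row lasts 1/10 s, in which the tool goes at most 50 mm and 8.59 degrees, less where a joint would pass 70% of its speed; a pose out of reach is approached as far as the arm can. A call is refused whole if a number of a shift passes 5 or a number of a turn 0.15, either way. A call with a gripper value outside its range is refused whole. "gripper" is the finger opening in cm, from 0 to 8.54, set as the call begins (left out, the last holds). The fingers move at their own pace and stop on an object; the grip force is fixed at half the most. Time passes only in rows, so rows that do not move let the fingers close. It gives the time, the measured TCP pose, the force, the opening and the grip force at its end, in the units of the state.
- r.read_state(): the state, without advancing time (a new reading comes with each control period).
- r.get_image(name): name is "scene" or "top" or "wrist"; returns the picture (400x640x3 uint8, red, green, blue); there is no depth.
- r.calibration(name): a dict with "vertical_fov" (degrees; the focal length in pixels is half the picture's height over the tangent of half this angle, whatever the lens; pixels are square), "cx", "cy" (the principal point, pixels), "k1" (the pictures are not rectified: a ray, as slopes to the right and down, at radius r is drawn at 1 + k1 r^2 times it, then the intrinsics apply), "rvec" (rotation vector, rad) and "tvec" (3), from world to camera coordinates, as OpenCV has them. Camera axes: x right, y down, z forward; pixel columns grow to the right and rows downward; lengths in m; the calibration is good to about 2 mm. A picture is of the moment at which its call begins: read the wrist's pose just before it. calibration takes no time and is no camera call; for the wrist camera it gives the pose at the moment of the call.
- r.sign_off(): hands the job in; it is judged then, once.
The state is a dict: "clock": time; "joint_positions": joint angles; "qd": joint speeds; "effort": joint torques, N m; "eef_pos": TCP position; "orientation": TCP orientation; "force": force on the tool from outside, world axes, zero at the start; "moment": the same for the moment, N m; "gripper_width": finger opening in m; "gripper_force": force on a finger pad.
Only numpy, scipy, OpenCV 4.12 (cv2) and the standard library are available. Lean on these libraries where they do the work, as an engineer would, in place of code of your own. Each camera call takes 0.05 s, during which the arm holds its last target. There are 200 camera calls.

## Working session

There is one attempt and no reset: what is moved stays moved. The work goes in short steps, Python scripts to look and compute and a tool call to move; the robot and the scene stay as the last step left them, time stands still between calls to the robot, and variables do not carry over. Pictures are saved under pics/ and viewed, at most 10 in all, crops included, and the job is handed in when it is done.

Besides the shell and the picture viewer there is one more tool, called after ">>>" as name(argument=value, ...), one argument or row to a line, values as JSON. arm_command: Moves the arm, as the interface text tells. Its arguments: {"type":"object","properties":{"series":{"type":"string"},"gripper":{"type":"number"}},"required":["series"]}

```bash
mkdir -p pics; cat > h.py <<'E'
import numpy as np, cv2
from scipy.spatial.transform import Rotation as R
from station import r
def cam(n):
    c=r.calibration(n); f=200/np.tan(np.radians(c["vertical_fov"])/2)
    return c,f
def ray(c,f,u,v):
    d=np.array([(u-c["cx"])/f,(v-c["cy"])/f]); s=d.copy()
    for _ in range(20): s=d/(1+c["k1"]*(s@s))
    M=R.from_rotvec(np.ravel(c["rvec"])).as_matrix(); t=np.ravel(c["tvec"])
    return -M.T@t, M.T@np.array([s[0],s[1],1])
def onz(cf,u,v,z):
    o,d=ray(*cf,u,v); return o+d*(z-o[2])/d[2]
def proj(cf,p):
    c,f=cf; q=R.from_rotvec(np.ravel(c["rvec"])).as_matrix()@np.array(p)+np.ravel(c["tvec"])
    s=q[:2]/q[2]; s=s*(1+c["k1"]*(s@s)); return s*f+[c["cx"],c["cy"]]
def save(n,name,crop=None,k=1):
    im=r.get_image(n)
    cv2.imwrite(f"pics/raw_{name}.png",im[:,:,::-1])
    if crop: im=im[crop[1]:crop[3],crop[0]:crop[2]]
    cv2.imwrite(f"pics/{name}.png",cv2.resize(im[:,:,::-1],None,fx=k,fy=k,interpolation=cv2.INTER_CUBIC)); return im
E
python3 -c "
from h import *
print(r.read_state())
for n in('top','scene'): save(n,n+'0',None,1.25); print(n,r.calibration(n))"
```

```text
{'clock': 0.0, 'joint_positions': array([-1.34260517e+00,  2.59223406e-01,  2.07604195e-02,  1.33369539e+00,
        6.62492365e-06,  1.41818246e+00]), 'qd': array([-0.00104501, -0.00022755, -0.00175868, -0.00016482, -0.00012588,
        0.00163804]), 'effort': array([ 6.89133940e-04, -5.55644095e+01,  3.44518876e+01,  1.35726194e-02,
       -1.47888845e-04, -1.21176234e-05]), 'eef_pos': array([ 0.20433782, -0.51030311,  0.2079487 ]), 'orientation': array([-3.14024744e+00, -2.13609861e-04,  3.80804877e-01]), 'force': array([-0.27009081, -0.30445936,  1.28369078]), 'moment': array([ 0.01740061, -0.01088928, -0.02781892]), 'gripper_force': 0.0, 'gripper_width': 0.08547990002466947}
top {'vertical_fov': 43.96610129401658, 'cx': 323.9399886451611, 'cy': 197.07278585337198, 'k1': -0.14483055902611308, 'rvec': array([ 2.16926459, -2.1052862 ,  0.20763641]), 'tvec': array([-0.05102597,  0.50368195,  1.56363481])}
scene {'vertical_fov': 45.881944713966405, 'cx': 316.74171645779273, 'cy': 199.88646514261495, 'k1': -0.1386644635617598, 'rvec': array([ 0.43673184,  2.9581432 , -0.73521578]), 'tvec': array([ 0.45963851, -0.0567237 ,  1.44105113])}
```

View pics/top0.png

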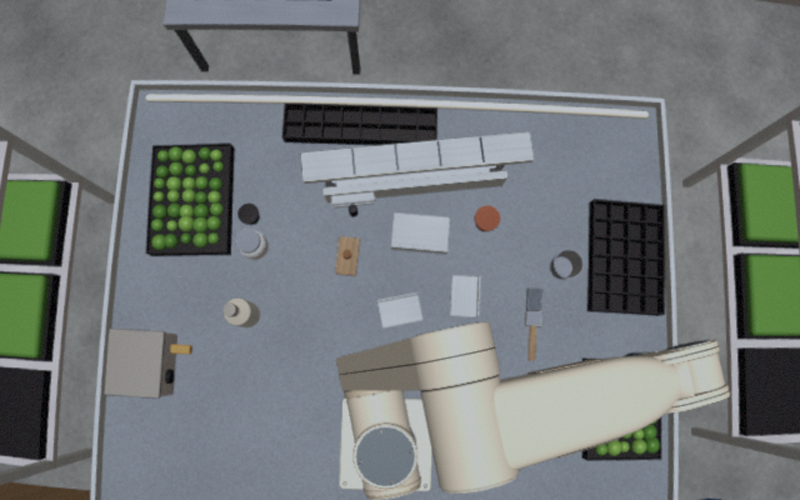

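View pics/scene0.png

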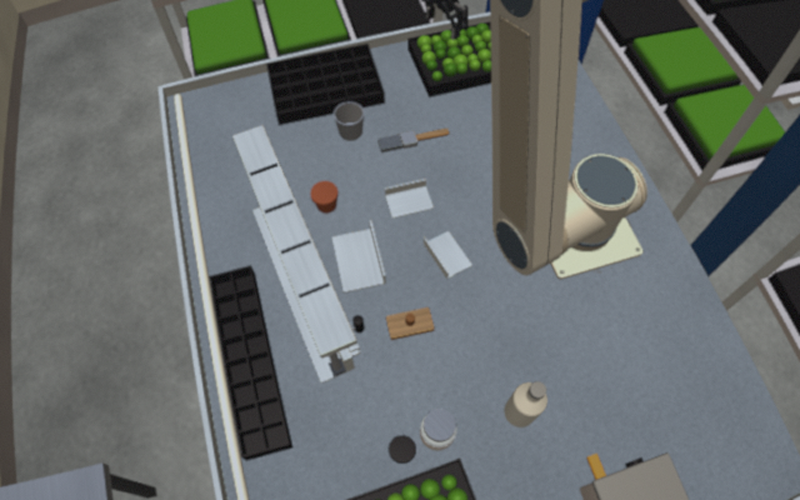

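Top view shows three sheets (view px, 1.25×): large at (420,233), small ones at (400,310) and (465,296). The large one near the rail looks like the 100×150 guard. The knob is at (353,210), the rail and lamp at y≈150–195. I'll confirm in an enlarged crop with measured sizes.

```bash
python3 -c "
from h import *
im=cv2.imread('pics/raw_top0.png'); c=im[95:275,235:440]
cv2.imwrite('pics/crop1.png',cv2.resize(c,None,fx=3.3,fy=3.3,interpolation=cv2.INTER_CUBIC))
cf=cam('top')
g=cv2.cvtColor(im,cv2.COLOR_BGR2GRAY); m=cv2.inRange(g,150,255)
print(np.median(g[150:300,250:400]))
cs,_=cv2.findContours(m,cv2.RETR_EXTERNAL,cv2.CHAIN_APPROX_NONE)
for k in cs:
    if cv2.contourArea(k)<300: continue
    b=cv2.boxPoints(cv2.minAreaRect(k)); x,y=b.mean(0)
    if 230<x<440 and 95<y<275:
        P=np.array([onz(cf,*q,.004)[:2] for q in b]); print(b.round(1).tolist(),P.round(3).tolist(),np.linalg.norm(P[1]-P[0]),np.linalg.norm(P[2]-P[1]))
"
```

```text
130.0
[[331.5, 268.1000061035156], [388.29998779296875, 255.5], [393.20001220703125, 277.6000061035156], [336.3999938964844, 290.20001220703125]] [[0.278, -0.068], [0.324, -0.254], [0.252, -0.27], [0.207, -0.086]] 0.191458287926164 0.07386785093312986
[[301.20001220703125, 239.8000030517578], [333.5, 233.3000030517578], [337.8999938964844, 255.60000610351562], [305.6000061035156, 262.1000061035156]] [[0.368, 0.034], [0.392, -0.071], [0.319, -0.088], [0.295, 0.017]] 0.10830429996356106 0.07467868663147578
[[359.8999938964844, 252.3000030517578], [361.29998779296875, 219.60000610351562], [381.70001220703125, 220.5], [380.29998779296875, 253.1999969482422]] [[0.332, -0.159], [0.44, -0.162], [0.44, -0.23], [0.331, -0.227]] 0.10851911968392174 0.06811041023790525
[[312.20001220703125, 197.10000610351562], [314.5, 169.5], [360.20001220703125, 173.3000030517578], [357.8999938964844, 200.89999389648438]] [[0.511, 0.003], [0.606, -0.002], [0.598, -0.156], [0.503, -0.15]] 0.09474703638216218 0.1546258010095506
[[257.29998779296875, 145.1999969482422], [404.3999938964844, 131.1999969482422], [405.5, 141.8000030517578], [258.29998779296875, 155.8000030517578]] [[0.684, 0.195], [0.751, -0.307], [0.714, -0.311], [0.647, 0.19]] 0.5069231334906322 0.03809548839791463
[[240.0, 121.80000305175781], [424.3999938964844, 104.5999984741211], [426.5, 127.5], [242.1999969482422, 144.8000030517578]] [[0.766, 0.259], [0.852, -0.379], [0.768, -0.385], [0.684, 0.247]] 0.6437617065120603 0.08415941126939222
[[73.0, 64.0], [541.0, 64.0], [541.0, 399.0], [73.0, 399.0]] [[0.978, 0.896], [1.037, -0.824], [-0.144, -0.775], [-0.189, 0.77]] 1.7207611600367814 1.18218246558574
```

View pics/crop1.png

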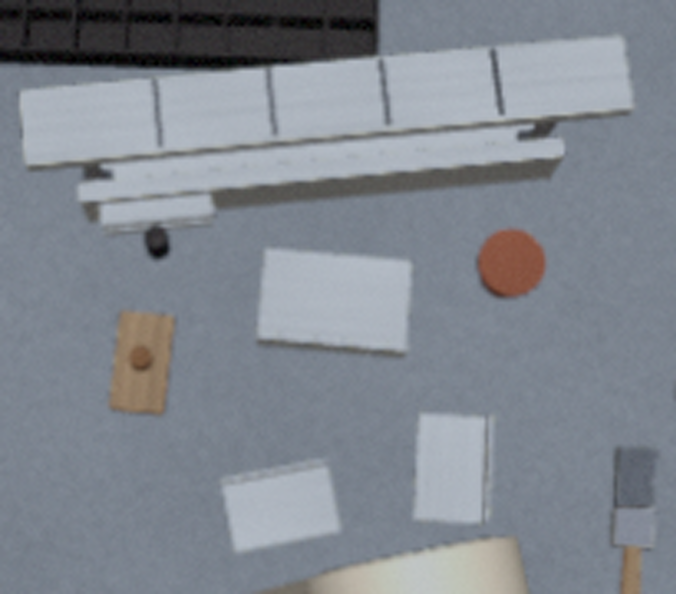

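The crop confirms it: the large sheet at crop (335,300) measures 150×~100 mm with its lip on the near edge. The other two are 108×72, so they are the look-alikes. Next is the rail frame, taken at z=0.085.

```bash
python3 -c "
from h import *
cf=cam('top'); f=lambda a,b,z:onz(cf,234.85+a/3.3,94.85+b/3.3,z)
A=f(79,201,.085);B=f(563,157,.085); C=f(79,184,.085);D=f(563,139,.085)
print('rail',A,B,np.linalg.norm(A-B),C,D)
m=(A+B)/2; y=(A-B)/np.linalg.norm(A-B); x=np.array([y[1],-y[0],0]); print('mid',m,'yaw',np.arctan2(x[1],x[0]))
fr=lambda p:(round((p-m)@x,4),round((p-m)@y,4))
print('knob top',f(157,232,.085),fr(f(157,232,.085)))
for n,q in dict(fl=(265,248),fr=(411,261)).items(): print(n,f(*q,.005),fr(f(*q,.005)))
for n,q in dict(ll=(258,343),lr=(407,354)).items(): print(n,f(*q,.0),fr(f(*q,.0)),f(*q,.045),fr(f(*q,.045)))
print('lampfront',fr(f(27,166,.264)),fr(f(632,110,.264)))
print('pot',fr(f(511,263,.06)),'tamper',[fr(f(*q,.025)) for q in((120,312),(174,316),(163,413),(110,410))])
print('cam',ray(*cf,0,0)[0])
# scene check
im=cv2.imread('pics/raw_scene0.png'); cs=cam('scene')
for z,p in((.005,(.606,-.002)),(.005,(.598,-.156)),(.085,A[:2]),(.085,B[:2])): print(proj(cs,[*p,z])*1.25)
"
```

```text
rail [0.6260068  0.17784545 0.085     ] [ 0.68701648 -0.29571575  0.085     ] 0.4774750123036856 [0.64312996 0.17877854 0.085     ] [ 0.70555567 -0.29583345  0.085     ]
mid [ 0.65651164 -0.05893515  0.085     ] yaw 0.12812591779904237
knob top [0.5973316  0.10043695 0.085     ] (np.float64(-0.0383), np.float64(0.1656))
fl [ 0.60351425 -0.00441913  0.005     ] (np.float64(-0.0456), np.float64(0.0608))
fr [ 0.59488073 -0.15358564  0.005     ] (np.float64(-0.0732), np.float64(-0.086))
ll [ 5.05996703e-01 -4.15459516e-04  0.00000000e+00] (np.float64(-0.1418), np.float64(0.0773)) [ 0.4981818  -0.00072031  0.045     ] (np.float64(-0.1496), np.float64(0.078))
lr [ 0.49947527 -0.15143284  0.        ] (np.float64(-0.1676), np.float64(-0.0717)) [ 0.4918406  -0.14756409  0.045     ] (np.float64(-0.1746), np.float64(-0.0669))
lampfront (np.float64(-0.0135), np.float64(0.2656)) (np.float64(-0.0118), np.float64(-0.2663))
pot (np.float64(-0.0964), np.float64(-0.1781)) tamper [(np.float64(-0.1016), np.float64(0.2118)), (np.float64(-0.1108), np.float64(0.1585)), (np.float64(-0.2069), np.float64(0.1778)), (np.float64(-0.1989), np.float64(0.2297))]
cam [ 0.22322239 -0.01144616  1.62827937]
[343.28890009 291.12744081]
[330.80816272 234.56050674]
[352.27862285 354.65896244]
[277.96771501 179.34717846]
```

```bash
cat >> h.py <<'E'
YAW=.128; O=np.array([.6565,-.0589,0])
F=np.array([[np.cos(YAW),-np.sin(YAW),0],[np.sin(YAW),np.cos(YAW),0],[0,0,1.]])
def tool(tilt,flip=1):  # z forward-down, tilt from vertical; flip=1: tool x towards the robot
    t=np.radians(tilt); z=np.array([np.sin(t),0,-np.cos(t)]); x=np.array([np.cos(t),0,np.sin(t)])*(-1 if flip else 1)
    return F@np.c_[x,np.cross(z,x),z]
def now():
    s=r.read_state(); M=R.from_euler('xyz',s['orientation']).as_matrix(); return s,np.array(s['eef_pos']),M
def tell():
    s,p,M=now(); z=F.T@M[:,2]
    print('t',round(s['clock'],2),'rail mm',(F.T@(p-O)*1000).round(1),'tilt',np.degrees(np.arctan2(z[0],-z[2])).round(1),'Frail',(F.T@s['force']).round(1),'q',np.round(s['joint_positions'],2),'w',round(s['gripper_width'],3))
def go(xyz_mm,tilt,flip=1):
    s,p,M=now(); T=tool(tilt,flip); q=O+F@np.array(xyz_mm)/1000
    print('rotvec',R.from_matrix(M.T@T).as_rotvec().round(3),'shift cm now-axes',(M.T@(q-p)*100).round(2),'after-turn axes',(T.T@(q-p)*100).round(2))
E
python3 -c "
from h import *
tell(); s,p,M=now(); c,f=cam('wrist'); W=R.from_rotvec(np.ravel(c['rvec'])).as_matrix(); o=-W.T@np.ravel(c['tvec'])
print('cam in tool',M.T@(o-p),'axis',M.T@W[2],'right',M.T@W[0],'f',f)
go((-230,-3,200),0); go((-230,-3,200),40)"
```

```text
t 0.1 rail mm [-506.1 -390.   208.1] tilt -0.0 Frail [ 0.1 -0.2  0.3] q [-1.34  0.26  0.02  1.33 -0.    1.42] w 0.085
cam in tool [ 0.07481226  0.00044423 -0.16401368] axis [-2.91341166e-01  9.23341478e-04  9.56618771e-01] right [-2.48914023e-04  9.99999427e-01 -1.04102060e-03] f 297.3450989452521
rotvec [ 0.000e+00 -2.000e-03 -2.889e+00] shift cm now-axes [ 36.41 -30.56   0.85] after-turn axes [-27.61  38.7    0.81]
rotvec [-0.992 -0.128 -2.727] shift cm now-axes [ 36.41 -30.56   0.85] after-turn axes [-20.63  38.7   18.36]
```

>>> arm_command(
  series="3.6 -3 0 0 0 0;3.6 -3 0 0 0 0;3.6 -3 0 0 0 0;3.6 -3 0 0 0 0;3.6 -3 0 0 0 0",
  gripper=8,
)

```text
clock: 0.6
eef_pos: [0.3161, -0.3027, 0.2084]
orientation: [-3.141, -0.0, 0.38]
force: [-0.1, -0.4, 0.5]
gripper_width: 0.0802
gripper_force: 0.0
```

>>> arm_command(
  series="3.6 -3 0 0 0 0;3.6 -3 0 0 0 0;3.6 -3 0 0 0 0;3.6 -3 0 0 0 0;3.6 -3 0 0 0 0",
)

```text
clock: 1.1
eef_pos: [0.4275, -0.0964, 0.2086]
orientation: [3.141, -0.0, 0.381]
force: [1.0, -0.6, -0.3]
gripper_width: 0.0806
gripper_force: 0.0
```

>>> arm_command(
  series="0 0 0 0 0 -0.145;0 0 0 0 0 -0.145;0 0 0 0 0 -0.145;0 0 0 0 0 -0.145;0 0 0 0 0 -0.145",
)

```text
clock: 1.6
eef_pos: [0.427, -0.0981, 0.2083]
orientation: [-3.141, 0.0, 1.112]
force: [0.1, -0.4, 0.3]
gripper_width: 0.0798
gripper_force: 0.0
```

>>> arm_command(
  series="0 0 0 0 0 -0.145;0 0 0 0 0 -0.145;0 0 0 0 0 -0.145;0 0 0 0 0 -0.145;0 0 0 0 0 -0.145",
)

```text
clock: 2.1
eef_pos: [0.4269, -0.0982, 0.2083]
orientation: [-3.141, -0.0, 1.837]
force: [0.5, -0.9, 0.3]
gripper_width: 0.0803
gripper_force: 0.0
```

>>> arm_command(
  series="0 0 0 0 0 -0.145;0 0 0 0 0 -0.145;0 0 0 0 0 -0.145;0 0 0 0 0 -0.145;0 0 0 0 0 -0.145",
)

```text
clock: 2.6
eef_pos: [0.4269, -0.0982, 0.2083]
orientation: [-3.141, -0.001, 2.562]
force: [-0.2, -0.5, 0.5]
gripper_width: 0.08
gripper_force: 0.0
```

>>> arm_command(
  series="0 0 0 0 0 -0.145;0 0 0 0 0 -0.145;0 0 0 0 0 -0.145;0 0 0 0 0 -0.145;0 0 0 0 0 -0.14",
)

```text
clock: 3.1
eef_pos: [0.4269, -0.0982, 0.2083]
orientation: [3.141, -0.001, -3.001]
force: [0.0, -0.1, -0.5]
gripper_width: 0.0799
gripper_force: 0.0
```

```bash
python3 -c "
from h import *
tell(); go((-220,-3,100),40)"
```

```text
t 3.1 rail mm [-232.7   -9.7  208.3] tilt -0.0 Frail [ 0.  -0.1 -0.5] q [-0.42  0.07 -0.22  1.29  0.   -0.56] w 0.08
rotvec [ 0.005 -0.699  0.012] shift cm now-axes [-1.29  0.65 10.83] after-turn axes [5.99 0.67 9.11]
```

>>> arm_command(
  series="0 0 0 0 -0.14 0;0 0 0 0 -0.14 0;0 0 0 0 -0.14 0;0 0 0 0 -0.14 0;0 0 0 0 -0.14 0.01",
)

```text
clock: 3.6
eef_pos: [0.4271, -0.0979, 0.2093]
orientation: [3.137, 0.706, -3.017]
force: [0.8, -0.6, -0.5]
gripper_width: 0.0798
gripper_force: 0.0
```

>>> arm_command(
  series="2 0.2 3 0 0 0;2 0.2 3 0 0 0;2 0.2 3 0 0 0;0 0 0 0 0 0",
)

```text
clock: 4.0
eef_pos: [0.4362, -0.0881, 0.0972]
orientation: [3.126, 0.695, -3.025]
force: [-0.7, 0.5, 0.1]
gripper_width: 0.0799
gripper_force: 0.0
```

```bash
python3 -c "
from h import *
tell(); go((-220,-3,32),40); save('wrist','w1',None,1.25)"
```

```text
t 4.0 rail mm [-222.3   -0.9   97.2] tilt 39.8 Frail [-0.7  0.6  0.1] q [-0.78 -0.15 -0.98  0.28  0.54 -0.78] w 0.08
rotvec [ 0.008 -0.003 -0.009] shift cm now-axes [ 4.   -0.29  5.15] after-turn axes [ 4.02 -0.21  5.14]
```

View pics/w1.png

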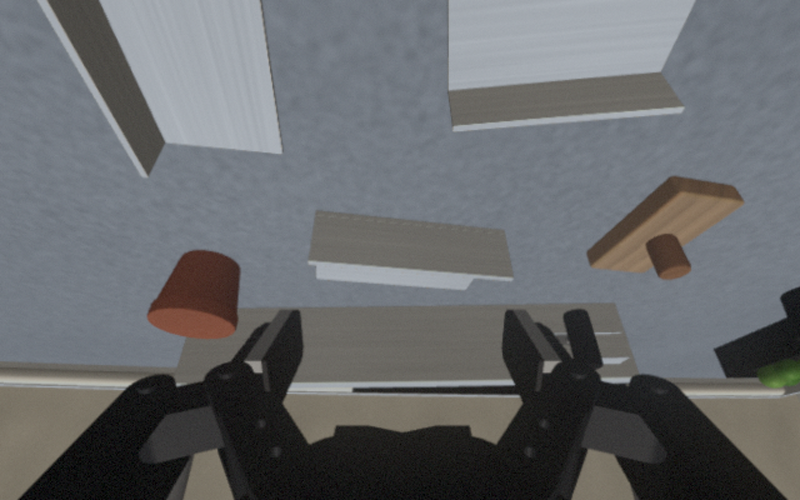

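The wrist view (1.25×) shows the guard lip's base from (317,212) to (502,229), with the look-alikes behind. The rail foot runs from (190,308) to (614,303), the knob is at (580,330) and the pot at (200,290). I'll check these against the top-view frame and reduce the tilt, since joint 3 is near its limit.

```bash
python3 -c "
from h import *
cf=cam('wrist')
for n,u,v,z in(('railR',190,308,0),('railL',614,303,0),('liproot R',317,212,0),('liproot L',502,229,0),('liptopR',308,263,.045),('liptopL',513,279,.045),('knobfoot',588,367,.03),('knobtop',578,311,.085)):
    print(n,(F.T@(onz(cf,u/1.25,v/1.25,z)-O)*1000).round(1))
go((-225,-3,36),20)"
```

```text
railR [  11.6 -247.3    0. ]
railL [  8.1 243.    0. ]
liproot R [-162.7  -66.     0. ]
liproot L [-138.8   80.     0. ]
liptopR [-162.6  -67.    45. ]
liptopL [-136.7   81.7   45. ]
knobfoot [166.3 271.   30. ]
knobtop [-168.1  108.    85. ]
rotvec [ 0.008  0.348 -0.006] shift cm now-axes [ 4.35 -0.18  4.64] after-turn axes [ 2.51 -0.12  5.85]
```

>>> arm_command(
  series="0 0 0 0 0.12 0;0 0 0 0 0.12 0;0 0 0 0 0.1 0",
)

```text
clock: 4.35
eef_pos: [0.4393, -0.0909, 0.1046]
orientation: [3.139, 0.358, -3.016]
force: [-0.1, -1.1, 0.7]
gripper_width: 0.0803
gripper_force: 0.0
```

```bash
python3 -c "
from h import *
tell(); go((-225,-3,36),20)"
```

```text
t 4.35 rail mm [-219.5   -4.   104.6] tilt 20.5 Frail [-0.3 -1.1  0.7] q [-0.56 -0.05 -0.69  0.66  0.23 -0.65] w 0.08
rotvec [ 0.002  0.009 -0.002] shift cm now-axes [2.93 0.08 6.23] after-turn axes [2.87 0.1  6.26]
```

>>> arm_command(
  series="1.4 0 3.1 0 0 0;1.5 0.1 3.1 0 0 0;0 0 0 0 0 0",
)

```text
clock: 4.65
eef_pos: [0.4314, -0.0883, 0.0316]
orientation: [3.132, 0.356, -3.018]
force: [-0.6, 0.7, 0.4]
gripper_width: 0.0798
gripper_force: 0.0
```

```bash
python3 -c "
from h import *
tell(); go((-180,-3,36),20); cf=cam('top')
"
```

```text
t 4.65 rail mm [-227.1   -0.4   31.6] tilt 20.4 Frail [-0.5  0.7  0.4] q [-0.56  0.03 -0.83  0.43  0.23 -0.66] w 0.08
rotvec [ 0.008  0.007 -0.004] shift cm now-axes [-4.56 -0.25  1.23] after-turn axes [-4.57 -0.26  1.2 ]
```

>>> arm_command(
  series="-1.9 -0.1 0.7 0 0 0;-1.4 -0.1 0.5 0 0 0;-0.9 0 0.34 0 0 0;-0.9 0 0.34 0 0 0;-0.9 0 0.34 0 0 0",
)

```text
clock: 5.15
eef_pos: [0.4973, -0.0833, 0.0338]
orientation: [3.136, 0.36, -3.017]
force: [0.7, 0.6, 0.0]
gripper_width: 0.0801
gripper_force: 0.0
```

>>> arm_command(
  series="-0.9 0 0.34 0 0 0;-0.9 0 0.34 0 0 0;-0.9 0 0.34 0 0 0;0 0 0 0 0 0",
)

```text
clock: 5.55
eef_pos: [0.5264, -0.0798, 0.0332]
orientation: [3.135, 0.36, -3.017]
force: [-0.4, -0.1, -0.9]
gripper_width: 0.0798
gripper_force: 0.0
```

```bash
python3 -c "
from h import *
tell(); save('wrist','w2',None,1.25)"
```

```text
t 5.55 rail mm [-131.7   -4.1   33.2] tilt 20.7 Frail [-0.4 -0.  -0.9] q [-0.42  0.17 -0.67  0.42  0.19 -0.52] w 0.08
```

View pics/w2.png

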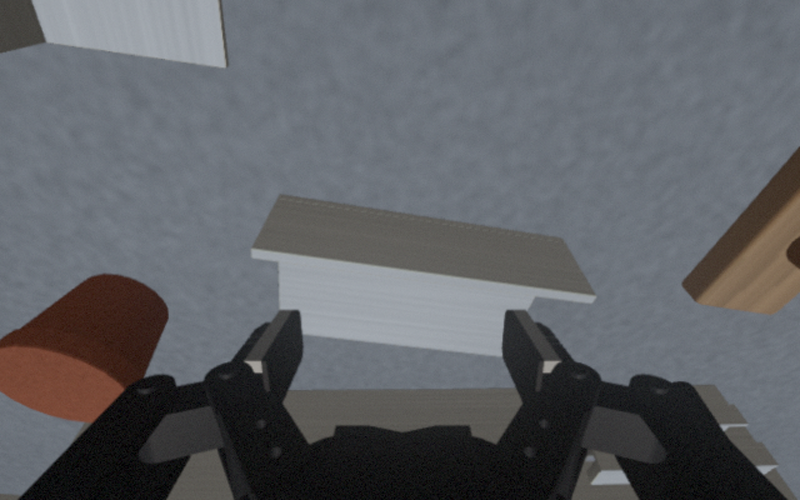

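```bash
python3 -c "
from h import *
cf=cam('wrist'); s,p,M=now()
for n,u,v,z in(('rootR',280,195,0),('rootL',560,237,0),('topR',252,255,.045),('topL',595,298,.045),('footR',283,333,.005),('footL',500,355,.005),('rail foot',400,390,0)):
    print(n,(F.T@(onz(cf,u/1.25,v/1.25,z)-O)*1000).round(1))
for q in((0,0,0),(0,.04,.011),(0,.04,0),(0,-.04,0)): print(q,proj(cf,p+M@np.array(q))*1.25)
c=cf[0]; W=R.from_rotvec(np.ravel(c['rvec'])).as_matrix(); o=-W.T@np.ravel(c['tvec'])
print('cam in tool',M.T@(o-p),'axis',M.T@W[2],'right',M.T@W[0], 'rail',F.T@(o-O))"
```

```text
rootR [-169.2  -63.9   -0. ]
rootL [-143.1   80.5    0. ]
topR [-167.5  -63.9   45. ]
topL [-142.4   80.8   45. ]
footR [-71.7 -80.5   5. ]
footL [-47.7  62.5   5. ]
rail foot [ 2.4 -5.9  0. ]
(0, 0, 0) [402.91003836 295.7836028 ]
(0, 0.04, 0.011) [481.5661786  286.83039118]
(0, 0.04, 0) [486.21405853 295.78786207]
(0, -0.04, 0) [319.63925527 295.67384139]
cam in tool [ 0.07386326 -0.0002279  -0.16385226] axis [-0.29056955 -0.0010425   0.9568533 ] right [2.35879920e-04 9.99999298e-01 1.16114186e-03] rail [-0.25934306 -0.00466794  0.16036409]
```

The wrist view shows the lip unmoved at (280–595, 195–298) and the finger pads beyond it, with no force. The open fingertips must stand well behind the TCP (about 28 mm from the image), so they passed over the lip. I'll lift, go back, and find the tip height by touching the bench gently.

>>> arm_command(
  series="-1.4 0 -3.8 0 0 0;4.2 0 -1.5 0 0 0;4.2 0 -1.5 0 0 0;0.5 0 1.4 0 0 0;0.5 0 1.4 0 0 0",
)

```text
clock: 6.1
eef_pos: [0.436, -0.0914, 0.0428]
orientation: [3.137, 0.361, -3.019]
force: [1.0, 0.2, -0.3]
gripper_width: 0.0801
gripper_force: 0.0
```

>>> arm_command(
  series="0.5 0 1.4 0 0 0;0.3 0 0.9 0 0 0;0 0 0 0 0 0",
)

```text
clock: 6.4
eef_pos: [0.4363, -0.0903, 0.017]
orientation: [3.134, 0.358, -3.019]
force: [-0.3, 0.2, 0.4]
gripper_width: 0.0803
gripper_force: 0.0
```

>>> arm_command(
  series="0.2 0 0.5 0 0 0;0.2 0 0.5 0 0 0;0 0 0 0 0 0",
)

```text
clock: 6.7
eef_pos: [0.437, -0.0907, 0.007]
orientation: [3.135, 0.359, -3.018]
force: [0.1, 0.2, -0.1]
gripper_width: 0.0801
gripper_force: 0.0
```

```bash
python3 -c "
from h import *
tell()"
```

```text
t 6.7 rail mm [-221.7   -3.5    7. ] tilt 20.6 Frail [ 0.2  0.2 -0.1] q [-0.56  0.09 -0.87  0.34  0.23 -0.65] w 0.08
```

>>> arm_command(
  series="0.2 0 0.5 0 0 0;0.2 0 0.5 0 0 0;0 0 0 0 0 0",
)

```text
clock: 7.0
eef_pos: [0.4367, -0.0905, -0.0041]
orientation: [3.135, 0.359, -3.018]
force: [-0.1, 0.6, -0.9]
gripper_width: 0.0798
gripper_force: 0.0
```

```bash
python3 -c "
from h import *
tell(); save('wrist','w3',None,1.25)"
```

```text
t 7.0 rail mm [-222.1   -3.3   -4.1] tilt 20.6 Frail [-0.   0.6 -0.9] q [-0.56  0.11 -0.89  0.3   0.23 -0.65] w 0.08
```

View pics/w3.png

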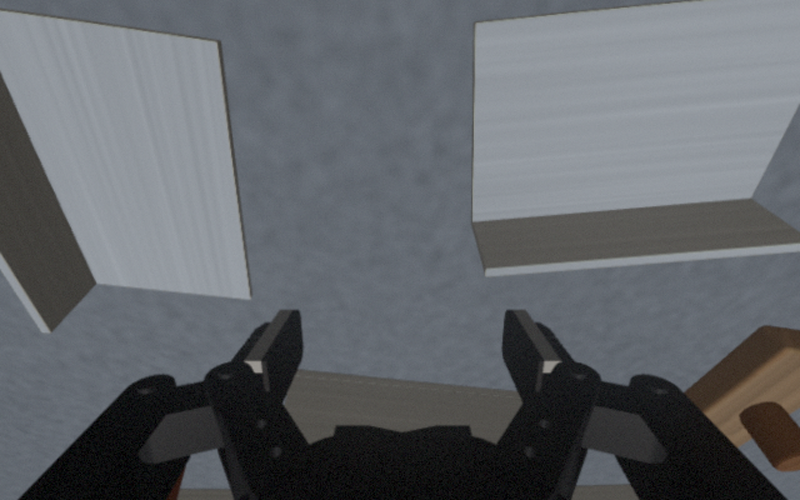

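No contact at TCP z −4 mm. The view shows the tips at (300,310) and (505,310), clear of the bench and behind the lip root at (300–520, 375–390). That puts the tips about 20–28 mm up, a good height for pushing.

>>> arm_command(
  series="-1.9 0 0.7 0 0 0;-1.4 0 0.5 0 0 0;-0.9 0 0.34 0 0 0;-0.9 0 0.34 0 0 0;0 0 0 0 0 0",
)

```text
clock: 7.55
eef_pos: [0.492, -0.0838, -0.003]
orientation: [3.136, 0.36, -3.017]
force: [-0.2, -0.4, 0.2]
gripper_width: 0.08
gripper_force: 0.0
```

>>> arm_command(
  series="-0.9 0 0.34 0 0 0;-0.9 0 0.34 0 0 0;-0.9 0 0.34 0 0 0;0 0 0 0 0 0",
)

```text
clock: 7.95
eef_pos: [0.5211, -0.0803, -0.0029]
orientation: [3.136, 0.361, -3.017]
force: [-0.1, -0.2, -0.1]
gripper_width: 0.0801
gripper_force: 0.0
```

```bash
python3 -c "
from h import *
tell(); im=r.get_image('top'); g=im[95:200,280:400]; cv2.imwrite('pics/t2.png',cv2.resize(g[:,:,::-1],None,fx=5,fy=5,interpolation=cv2.INTER_CUBIC))"
```

```text
t 7.95 rail mm [-137.    -4.    -2.9] tilt 20.7 Frail [-0.1 -0.1 -0.1] q [-0.43  0.22 -0.73  0.31  0.19 -0.53] w 0.08
```

View pics/t2.png

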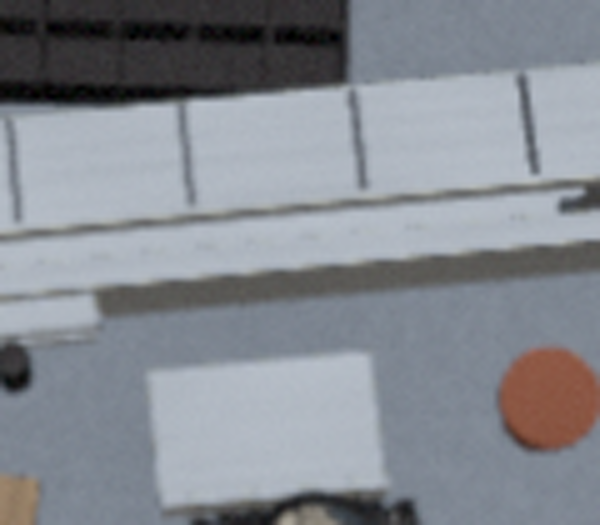

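Top crop shows the guard has turned parallel to the rail, with its foot edge from (148,372) to (370,352) and the rail foot line at y≈290–315.

```bash
python3 -c "
from h import *
cf=cam('top')
for n,u,v,z in(('footL',148,372,.005),('footR',370,352,.005),('railfoot',150,310,0),('railfoot',400,288,0),('knobtop',12,350,.085),('tongue/chan right',97,293,.07)):
    print(n,(F.T@(onz(cf,279.9+u/5,94.9+v/5,z)-O)*1000).round(1))"
```

```text
footL [-41.4  79.5   5. ]
footR [-41.8 -70.9   5. ]
railfoot [ 2.6 74.   0. ]
railfoot [  2.1 -96.8   0. ]
knobtop [-37.5 165.9  85. ]
tongue/chan right [ -1.1 108.4  70. ]
```

>>> arm_command(
  series="-0.9 0 0.34 0 0 0;-0.9 0 0.34 0 0 0;-0.5 0 0.2 0 0 0;0 0 0 0 0 0",
)

```text
clock: 8.4
eef_pos: [0.5452, -0.0771, -0.0031]
orientation: [3.136, 0.361, -3.017]
force: [0.2, 0.2, -0.1]
gripper_width: 0.0799
gripper_force: 0.0
```

>>> arm_command(
  series="-0.28 0 0.1 0 0 0;-0.28 0 0.1 0 0 0;0 0 0 0 0 0",
)

```text
clock: 8.7
eef_pos: [0.5502, -0.0764, -0.0031]
orientation: [3.135, 0.36, -3.018]
force: [-0.2, -0.2, -0.3]
gripper_width: 0.0801
gripper_force: 0.1
```

>>> arm_command(
  series="-0.3 0 0.5 0 0 0;-0.6 0 0.3 0 0 0;-0.2 0 0.07 0 0 0;0 0 0 0 0 0",
)

```text
clock: 9.1
eef_pos: [0.5626, -0.075, -0.0079]
orientation: [3.136, 0.358, -3.018]
force: [-6.6, -4.3, 3.0]
gripper_width: 0.0797
gripper_force: 3.8
```

>>> arm_command(
  series="-0.28 0 0.1 0 0 0;0 0 0 0 0 0",
)

```text
clock: 9.3
eef_pos: [0.5628, -0.0744, -0.0089]
orientation: [3.135, 0.353, -3.019]
force: [-18.8, -6.2, 6.4]
gripper_width: 0.0803
gripper_force: 9.5
```

>>> arm_command(
  series="-0.28 0 0.1 0 0 0;0 0 0 0 0 0",
)

```text
clock: 9.5
eef_pos: [0.5628, -0.0736, -0.0101]
orientation: [3.134, 0.348, -3.02]
force: [-31.3, -7.5, 12.8]
gripper_width: 0.0798
gripper_force: 16.0
```

```bash
python3 -c "
from h import *
tell()"
```

```text
t 9.5 rail mm [-94.9  -2.7 -10.1] tilt 19.9 Frail [-32.   -3.5  12.8] q [-0.37  0.29 -0.65  0.33  0.17 -0.47] w 0.08
```

Foot is against the rail, with 32 N and a downward drag that stops it tipping. I'll back off, go higher, and push forward and up so the friction helps.

>>> arm_command(
  series="0.75 0 -0.3 0 0 0;0.3 0 -0.1 0 0 0;-0.3 0 -0.85 0 0 0;0 0 0 0 0 0",
)

```text
clock: 9.9
eef_pos: [0.5593, -0.0758, 0.0034]
orientation: [3.136, 0.363, -3.017]
force: [-0.1, 0.0, 0.0]
gripper_width: 0.0798
gripper_force: 0.0
```

```bash
python3 -c "
from h import *
tell(); go((-98,-3,1),20)"
```

```text
t 9.9 rail mm [-98.6  -4.4   3.4] tilt 20.8 Frail [-0.1  0.   0. ] q [-0.39  0.26 -0.65  0.34  0.18 -0.48] w 0.08
rotvec [ 0.004  0.014 -0.003] shift cm now-axes [0.03 0.14 0.24] after-turn axes [0.03 0.14 0.24]
```

>>> arm_command(
  series="-0.3 0 0.05 0 0 0;-0.25 0 0.05 0 0 0;0 0 0 0 0 0",
)

```text
clock: 10.2
eef_pos: [0.5626, -0.0747, 0.0024]
orientation: [3.135, 0.358, -3.018]
force: [-6.4, -1.7, 5.6]
gripper_width: 0.0801
gripper_force: 3.5
```

>>> arm_command(
  series="-0.25 0 -0.2 0 0 0;0 0 0 0 0 0",
)

```text
clock: 10.4
eef_pos: [0.5634, -0.0744, 0.0047]
orientation: [3.135, 0.356, -3.018]
force: [-8.9, -1.9, 0.0]
gripper_width: 0.0797
gripper_force: 4.0
```

```bash
python3 -c "
from h import *
tell()"
```

```text
t 10.4 rail mm [-94.3  -3.5   4.7] tilt 20.4 Frail [-9.1 -0.7  0. ] q [-0.38  0.26 -0.63  0.36  0.17 -0.48] w 0.08
```

>>> arm_command(
  series="-0.35 0 -0.35 0 0 0;-0.4 0 -0.4 0 0 0;0 0 0 0 0 0",
)

```text
clock: 10.7
eef_pos: [0.568, -0.0738, 0.0147]
orientation: [3.135, 0.357, -3.018]
force: [-9.2, -1.8, 2.1]
gripper_width: 0.08
gripper_force: 4.5
```

```bash
python3 -c "
from h import *
tell(); im=save('scene','s2',(150,120,350,300),3.3)"
```

```text
t 10.7 rail mm [-89.7  -3.5  14.7] tilt 20.5 Frail [-9.4 -0.6  2.1] q [-0.37  0.25 -0.61  0.39  0.17 -0.47] w 0.08
```

View pics/s2.png

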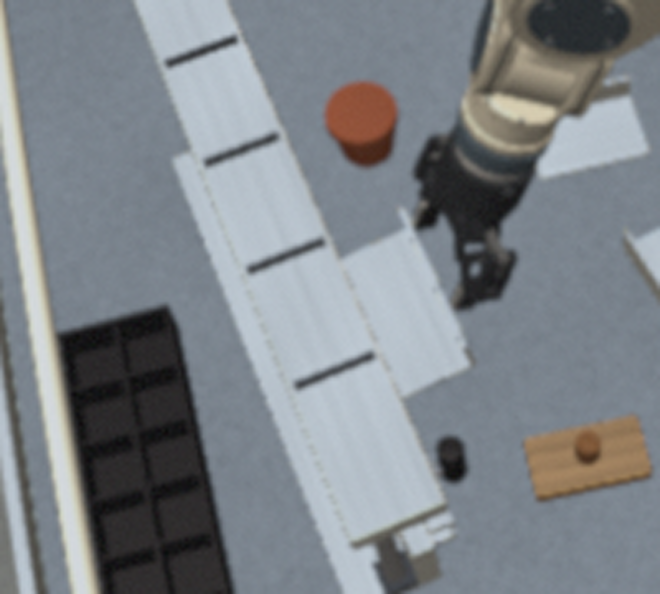

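Scene crop: the guard at (405,310) is against the rail with its lip at the fingers, and the knob is at (452,458). The tool moved up 10 mm under a steady 9 N, so it is starting to tip. Following the arc now.

>>> arm_command(
  series="-0.4 0 -0.35 0 0 0;-0.4 0 -0.35 0 0 0;-0.45 0 -0.3 0 0 0;-0.45 0 -0.3 0 0 0;0 0 0 0 0 0",
)

```text
clock: 11.25
eef_pos: [0.5801, -0.0723, 0.0333]
orientation: [3.135, 0.359, -3.017]
force: [-7.2, 0.1, 3.8]
gripper_width: 0.0799
gripper_force: 3.7
```

```bash
python3 -c "
from h import *
tell()"
```

```text
t 11.25 rail mm [-77.5  -3.6  33.3] tilt 20.6 Frail [-7.1  1.   3.8] q [-0.36  0.25 -0.56  0.45  0.17 -0.46] w 0.08
```

>>> arm_command(
  series="-0.47 0 -0.26 0 0 0;-0.47 0 -0.26 0 0 0;-0.5 0 -0.21 0 0 0;-0.5 0 -0.21 0 0 0;0 0 0 0 0 0",
)

```text
clock: 11.75
eef_pos: [0.5961, -0.0708, 0.0495]
orientation: [3.135, 0.361, -3.017]
force: [-3.4, 1.3, 1.4]
gripper_width: 0.0798
gripper_force: 1.7
```

```bash
python3 -c "
from h import *
tell()"
```

```text
t 11.75 rail mm [-61.4  -4.1  49.5] tilt 20.7 Frail [-3.2  1.7  1.4] q [-0.35  0.25 -0.51  0.49  0.17 -0.45] w 0.08
```

>>> arm_command(
  series="-0.53 0 -0.15 0 0 0;-0.53 0 -0.15 0 0 0;-0.55 0 -0.1 0 0 0;-0.55 0 -0.1 0 0 0;0 0 0 0 0 0",
)

```text
clock: 12.25
eef_pos: [0.6147, -0.069, 0.0619]
orientation: [3.136, 0.361, -3.017]
force: [-2.3, 0.1, 2.4]
gripper_width: 0.0802
gripper_force: 1.5
```

```bash
python3 -c "
from h import *
tell(); im=save('wrist','w4',None,1.25)"
```

```text
t 12.25 rail mm [-42.8  -4.7  61.9] tilt 20.7 Frail [-2.2  0.4  2.4] q [-0.33  0.26 -0.45  0.54  0.16 -0.43] w 0.08
```

View pics/w4.png

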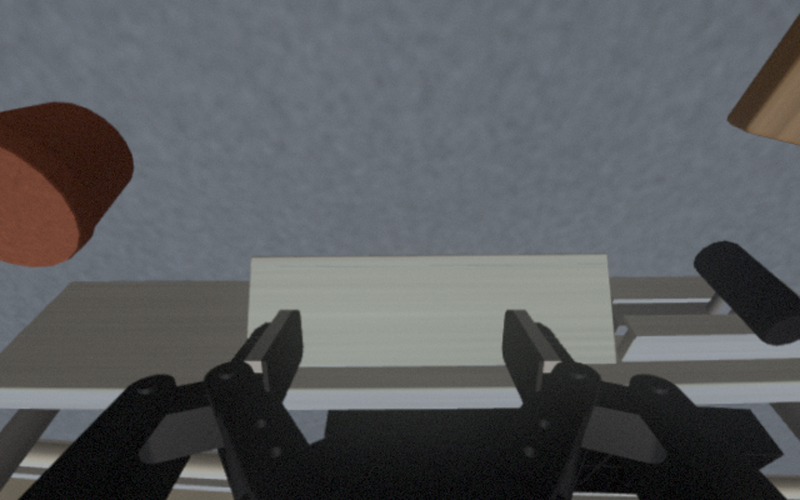

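Wrist view: the lip face spans (250–612, 255–365), parallel to the rail, with both fingers pressing near its middle at about 43° tip. I'll continue the arc while tilting the tool further, to clear the lamp.

```bash
cat >> h.py <<'E'
def rows(pts,n):   # waypoints (x,z,tilt) at y kept
    s,p,M=now(); c=F.T@(p-O)*1000; z=F.T@M[:,2]; cur=(c[0],c[2],np.degrees(np.arctan2(z[0],-z[2])))
    for w in pts:
        out=[]
        for k in range(n):
            a=[cur[i]+(w[i]-cur[i])*k/n for i in range(3)]; d=[(w[i]-cur[i])/n for i in range(3)]
            t=np.radians(a[2]); out.append((round((-np.cos(t)*d[0]-np.sin(t)*d[1])/10,2),round((np.sin(t)*d[0]-np.cos(t)*d[1])/10,2),round(-np.radians(d[2]),3)))
        print(w,'x z ry:',out); cur=w
E
python3 -c "
from h import *
rows([(-17.4,69,30),(9,80.7,42),(28.1,88.3,50),(45.4,88.1,50)],4)"
```

```text
(-17.4, 69, 30) x z ry: [(np.float64(-0.67), np.float64(0.05), np.float64(-0.041)), (np.float64(-0.67), np.float64(0.08), np.float64(-0.041)), (np.float64(-0.66), np.float64(0.11), np.float64(-0.041)), (np.float64(-0.66), np.float64(0.14), np.float64(-0.041))]
(9, 80.7, 42) x z ry: [(np.float64(-0.72), np.float64(0.08), np.float64(-0.052)), (np.float64(-0.71), np.float64(0.11), np.float64(-0.052)), (np.float64(-0.71), np.float64(0.15), np.float64(-0.052)), (np.float64(-0.7), np.float64(0.19), np.float64(-0.052))]
(28.1, 88.3, 50) x z ry: [(np.float64(-0.48), np.float64(0.18), np.float64(-0.035)), (np.float64(-0.48), np.float64(0.2), np.float64(-0.035)), (np.float64(-0.47), np.float64(0.21), np.float64(-0.035)), (np.float64(-0.46), np.float64(0.23), np.float64(-0.035))]
(45.4, 88.1, 50) x z ry: [(np.float64(-0.27), np.float64(0.33), np.float64(-0.0)), (np.float64(-0.27), np.float64(0.33), np.float64(-0.0)), (np.float64(-0.27), np.float64(0.33), np.float64(-0.0)), (np.float64(-0.27), np.float64(0.33), np.float64(-0.0))]
```

>>> arm_command(
  series="-0.67 0 0.05 0 -0.04 0;-0.67 0 0.08 0 -0.04 0;-0.67 0 0.12 0 -0.04 0;-0.67 0 0.15 0 -0.04 0;0 0 0 0 0 0",
)

```text
clock: 12.8
eef_pos: [0.6406, -0.0658, 0.0704]
orientation: [3.136, 0.525, -3.018]
force: [-3.8, 1.1, 11.1]
gripper_width: 0.0804
gripper_force: 5.4
```

```bash
python3 -c "
from h import *
tell(); rows([(9,80.7,42)],4)"
```

```text
t 12.8 rail mm [-16.6  -4.8  70.4] tilt 30.1 Frail [-3.6  1.6 11.1] q [-0.35  0.23 -0.55  0.31  0.24 -0.42] w 0.08
(9, 80.7, 42) x z ry: [(np.float64(-0.68), np.float64(0.1), np.float64(-0.052)), (np.float64(-0.68), np.float64(0.13), np.float64(-0.052)), (np.float64(-0.67), np.float64(0.17), np.float64(-0.052)), (np.float64(-0.66), np.float64(0.2), np.float64(-0.052))]
```

>>> arm_command(
  series="-0.7 0 0.05 0 -0.05 0;-0.7 0 0.08 0 -0.05 0;-0.7 0 0.14 0 -0.05 0;-0.7 0 0.18 0 -0.05 0;0 0 0 0 0 0",
)

```text
clock: 13.3
eef_pos: [0.6651, -0.0627, 0.0808]
orientation: [3.135, 0.722, -3.021]
force: [-2.4, 0.4, 4.3]
gripper_width: 0.0797
gripper_force: 2.2
```

```bash
python3 -c "
from h import *
tell(); rows([(28.1,88.3,50)],4); im=save('wrist','w5',None,1.25)"
```

```text
t 13.3 rail mm [ 8.1 -4.9 80.8] tilt 41.4 Frail [-2.3  0.7  4.3] q [-0.38  0.22 -0.69 -0.    0.33 -0.39] w 0.08
(28.1, 88.3, 50) x z ry: [(np.float64(-0.5), np.float64(0.19), np.float64(-0.038)), (np.float64(-0.49), np.float64(0.21), np.float64(-0.038)), (np.float64(-0.48), np.float64(0.23), np.float64(-0.038)), (np.float64(-0.47), np.float64(0.25), np.float64(-0.038))]
```

View pics/w5.png

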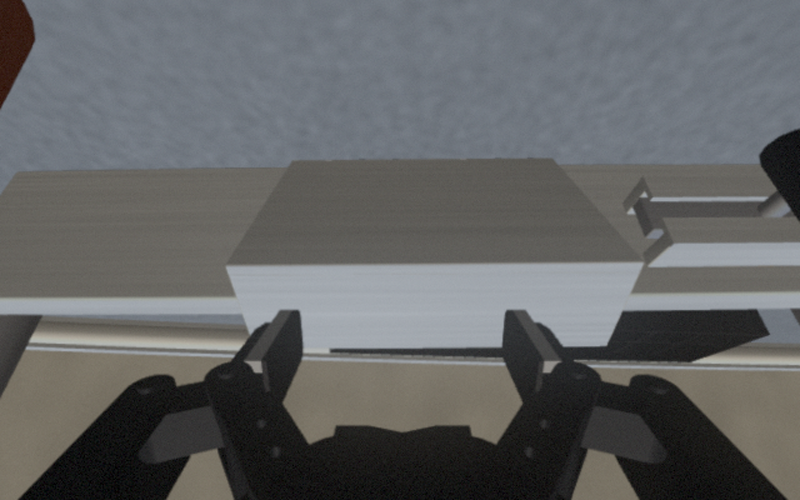

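Wrist view: the guard stands at about 70°, its fold edge from (230,265) to (640,262), and the tongue end at (640,200) is clear of the guard's side. That was my tenth picture, so I go by numbers from here.

>>> arm_command(
  series="-0.5 0 0.17 0 -0.04 0;-0.5 0 0.19 0 -0.04 0;-0.48 0 0.22 0 -0.04 0;-0.48 0 0.24 0 -0.04 0;0 0 0 0 0 0",
)

```text
clock: 13.85
eef_pos: [0.6849, -0.0602, 0.0884]
orientation: [3.133, 0.88, -3.022]
force: [0.5, 0.2, 3.7]
gripper_width: 0.0797
gripper_force: 1.5
```

```bash
python3 -c "
from h import *
tell(); rows([(45.4,88.1,50)],4)"
```

```text
t 13.85 rail mm [28.  -4.9 88.4] tilt 50.4 Frail [0.5 0.2 3.7] q [-0.39  0.26 -0.8  -0.3   0.39 -0.34] w 0.08
(45.4, 88.1, 50) x z ry: [(np.float64(-0.27), np.float64(0.34), np.float64(0.002)), (np.float64(-0.27), np.float64(0.34), np.float64(0.002)), (np.float64(-0.27), np.float64(0.34), np.float64(0.002)), (np.float64(-0.27), np.float64(0.34), np.float64(0.002))]
```

>>> arm_command(
  series="-0.27 0 0.34 0 0 0;-0.27 0 0.34 0 0 0;-0.27 0 0.34 0 0 0;-0.27 0 0.34 0 0 0;0 0 0 0 0 0",
)

```text
clock: 14.35
eef_pos: [0.7024, -0.0576, 0.0882]
orientation: [3.132, 0.88, -3.022]
force: [0.5, 0.3, -0.1]
gripper_width: 0.0797
gripper_force: 0.0
```

```bash
python3 -c "
from h import *
tell()
im=r.get_image('wrist'); cv2.imwrite('pics/w6.png',im[:,:,::-1]); g=cv2.cvtColor(im,cv2.COLOR_RGB2GRAY).astype(int)
cf=cam('wrist')
for u in(300,320,340):
  c=g[:,u]; d=np.diff(c); e=[(v,d[v]) for v in range(399) if abs(d[v])>12]; print(u,e)
for q in((-2.5-2,0,100),(29+15,0,100),(-2.5,0,0),(2.5,0,85),(2.5,-150,85),(2.5,-150,0)): print(q,proj(cf,O+F@np.array(q)/1000).round(1))
"
```

```text
t 14.35 rail mm [45.7 -4.5 88.2] tilt 50.4 Frail [ 0.5  0.3 -0.1] q [-0.37  0.28 -0.77 -0.29  0.38 -0.33] w 0.08
300 [(221, np.int64(15)), (222, np.int64(23)), (223, np.int64(15)), (257, np.int64(-24)), (340, np.int64(-34)), (341, np.int64(-39)), (385, np.int64(14))]
320 [(221, np.int64(21)), (222, np.int64(24)), (257, np.int64(-24)), (344, np.int64(-31)), (345, np.int64(-47)), (370, np.int64(15)), (374, np.int64(16)), (388, np.int64(-18)), (389, np.int64(19))]
340 [(221, np.int64(24)), (222, np.int64(22)), (257, np.int64(-28)), (341, np.int64(-46)), (342, np.int64(-29)), (353, np.int64(13)), (361, np.int64(-13)), (364, np.int64(-13)), (371, np.int64(-16)), (372, np.int64(15))]
(-4.5, 0, 100) [332.7 234.3]
(44, 0, 100) [330.  257.2]
(-2.5, 0, 0) [329.2  64.7]
(2.5, 0, 85) [331.6 207.6]
(2.5, -150, 85) [ 20.6 209. ]
(2.5, -150, 0) [76.  74.8]
```

```bash
python3 -c "
from h import *
cf=cam('wrist')
for v in(222,257):
  for z in(.095,.1,.106): print(v,z,(F.T@(onz(cf,320,v+.5,z)-O)*1000).round(1))
for th in(1.2,1.3,1.4,1.5,1.57):
  c,s=np.cos(th),np.sin(th)
  print(th,[proj(cf,O+F@np.array((2.5-100*c+h*s,0,100*s+h*c))/1000).round(1)[1] for h in(0,45)])
im=cv2.imread('pics/w6.png',0).astype(int)
for u in(60,100,540): 
  d=np.diff(im[:,u]); print(u,[(v,d[v]) for v in range(399) if abs(d[v])>10])
c=cf[0];s,p,M=now();W=R.from_rotvec(np.ravel(c['rvec'])).as_matrix(); o=-W.T@np.ravel(c['tvec']); print('cam in tool',M.T@(o-p), M.T@W[2])
"
```

```text
222 0.095 [-5.7 -5.4 95. ]
222 0.1 [-21.   -5.4 100. ]
222 0.106 [-39.4  -5.2 106. ]
257 0.095 [69.5 -6.  95. ]
257 0.1 [ 44.8  -5.8 100. ]
257 0.106 [ 15.1  -5.6 106. ]
1.2 [np.float64(192.5), np.float64(262.1)]
1.3 [np.float64(210.4), np.float64(263.9)]
1.4 [np.float64(224.0), np.float64(263.4)]
1.5 [np.float64(233.7), np.float64(261.0)]
1.57 [np.float64(238.5), np.float64(258.4)]
60 [(75, np.int64(-12)), (203, np.int64(16)), (204, np.int64(19)), (205, np.int64(12)), (218, np.int64(-35)), (219, np.int64(-25)), (227, np.int64(12)), (228, np.int64(13)), (229, np.int64(11)), (236, np.int64(-45)), (237, np.int64(-23)), (239, np.int64(45)), (241, np.int64(-36)), (350, np.int64(-18)), (351, np.int64(-36)), (352, np.int64(-33)), (353, np.int64(-11)), (359, np.int64(12)), (360, np.int64(-11)), (362, np.int64(11)), (371, np.int64(17)), (372, np.int64(-16)), (377, np.int64(12)), (379, np.int64(-13)), (387, np.int64(-13)), (391, np.int64(12)), (392, np.int64(-14)), (393, np.int64(13)), (397, np.int64(-11)), (398, np.int64(13))]
100 [(74, np.int64(-11)), (202, np.int64(12)), (203, np.int64(20)
[... 487 characters left out ...]
.int64(16)), (396, np.int64(-19))]
540 [(108, np.int64(-14)), (199, np.int64(15)), (200, np.int64(17)), (201, np.int64(14)), (214, np.int64(-31)), (215, np.int64(-62)), (216, np.int64(-23)), (248, np.int64(30)), (249, np.int64(29)), (250, np.int64(22)), (251, np.int64(32)), (252, np.int64(-14)), (253, np.int64(-19)), (307, np.int64(-47)), (308, np.int64(-31)), (322, np.int64(11)), (346, np.int64(-13)), (348, np.int64(23)), (353, np.int64(-15)), (354, np.int64(17)), (362, np.int64(-12)), (368, np.int64(-14)), (387, np.int64(-13)), (388, np.int64(15)), (389, np.int64(-11)), (395, np.int64(-11))]
cam in tool [ 0.07463227 -0.00026006 -0.16391579] [-2.90563684e-01 -6.86039527e-04  9.56855410e-01]
```

>>> arm_command(
  series="-0.25 0 0.3 0 0 0;-0.25 0 0.3 0 0 0;0 0 0 0 0 0;0 0 0 0 0 0",
)

```text
clock: 14.8
eef_pos: [0.7096, -0.0567, 0.0881]
orientation: [3.132, 0.88, -3.023]
force: [-0.1, 0.2, 0.4]
gripper_width: 0.0804
gripper_force: 0.0
```

```bash
cat >> h.py <<'E'
def guard():
    im=r.get_image('wrist'); cf=cam('wrist'); g=cv2.cvtColor(im,cv2.COLOR_RGB2GRAY).astype(int)
    for u in(60,100,300,320,340):
        d=np.diff(g[:,u]); print(u,[(v,int(d[v])) for v in range(150,290) if abs(d[v])>14])
    print('rail edge pred',proj(cf,O+F@np.array((2.5,-130,85))/1000).round(1))
    for th in(1.3,1.4,1.5,1.57):
        c,s=np.cos(th),np.sin(th); print(th,[proj(cf,O+F@np.array((2.5-100*c+h*s,0,100*s+h*c))/1000).round(1)[1] for h in(0,45)])
E
python3 -c "
from h import *
tell(); guard()"
```

```text
t 14.8 rail mm [53.  -4.6 88.1] tilt 50.4 Frail [-0.1  0.2  0.4] q [-0.36  0.29 -0.75 -0.28  0.38 -0.32] w 0.08
60 [(197, 15), (198, 16), (199, 15), (214, -25), (215, -17), (234, -18), (235, -46), (237, 20), (238, 31), (240, -31)]
100 [(197, 19), (198, 18), (213, -19), (214, -27), (235, -15), (236, -40), (237, -17), (238, 18), (239, 32), (241, -26)]
300 [(226, 24), (227, 19), (251, -27)]
320 [(226, 27), (251, -28)]
340 [(226, 26), (250, -18), (251, -19)]
rail edge pred [ 47.7 202.8]
1.3 [np.float64(202.7), np.float64(260.8)]
1.4 [np.float64(217.7), np.float64(260.5)]
1.5 [np.float64(228.4), np.float64(258.2)]
1.57 [np.float64(233.7), np.float64(255.6)]
```

Fold edge at row 226 and free edge at row 251, corrected by the rail reference, match a guard at about 88–90°. It has fallen home against the rail. I'll retract along the tool axis, then close the fingers and reduce the tilt.

>>> arm_command(
  series="0 0 -1 0 0 0;0 0 -2.5 0 0 0;0 0 -3.5 0 0 0;0 0 -4 0 0 0;0 0 -2 0 0 0",
)

```text
clock: 15.35
eef_pos: [0.6082, -0.0697, 0.1731]
orientation: [3.134, 0.881, -3.022]
force: [0.5, 1.1, -0.1]
gripper_width: 0.0799
gripper_force: 0.0
```

>>> arm_command(
  series="0 0 0 0 0.11 0;0 0 0 0 0.11 0;0 0 0 0 0.11 0;0 0 0 0 0.11 0;0 0 0 0 0 0",
  gripper=0,
)

```text
clock: 15.85
eef_pos: [0.6121, -0.07, 0.1731]
orientation: [3.136, 0.441, -3.017]
force: [0.9, -0.5, 1.0]
gripper_width: 0.0065
gripper_force: 0.0
```

>>> arm_command(
  series="0 0 0 0 0 0;0 0 0 0 0 0;0 0 0 0 0 0",
)

```text
clock: 16.15
eef_pos: [0.6091, -0.0697, 0.1704]
orientation: [3.134, 0.44, -3.019]
force: [0.8, -0.0, -0.1]
gripper_width: 0.0001
gripper_force: 0.0
```

```bash
python3 -c "
from h import *
tell(); guard(); im=r.get_image('wrist'); cv2.imwrite('pics/w7.png',im[:,:,::-1]); g=im.max(2)
for u in(290,300,305,310,315,320,325,330,335,340,350): print(u,g[200:300:4,u].tolist())
s,p,M=now(); cf=cam('wrist')
for t in(-.04,-.02,0,.011): print(t,[proj(cf,p+M@np.array(q)).round(0).tolist() for q in((.011,-.0145,t),(.011,.0145,t),(.011,0,t))])"
```

```text
t 16.15 rail mm [-48.4  -4.7 170.4] tilt 25.2 Frail [ 0.8 -0.1 -0.1] q [-0.36  0.12 -0.36  0.7   0.2  -0.44] w 0.0
60 [(266, -19), (267, -16), (273, 16), (274, 15), (277, -23), (278, -42), (279, -35)]
100 [(201, 16), (202, 35), (203, 23), (217, -22), (223, -22), (258, 21), (259, 22), (269, -19), (275, 17), (283, -18), (284, -39), (285, -29)]
300 [(207, 17), (208, 34), (209, 17), (240, -21), (241, -75), (242, -33), (284, -16)]
320 [(207, 30), (208, 28), (236, -16), (237, -58), (238, -52)]
340 [(207, 32), (208, 34), (240, -24), (241, -81), (242, -27)]
rail edge pred [187.3 202.5]
1.3 [np.float64(187.6), np.float64(232.8)]
1.4 [np.float64(198.0), np.float64(238.6)]
1.5 [np.float64(207.3), np.float64(243.0)]
1.57 [np.float64(213.2), np.float64(245.3)]
290 [121, 121, 148, 192, 196, 197, 197, 199, 196, 195, 195, 54, 56, 49, 54, 52, 46, 49, 48, 46, 44, 39, 44, 38, 37]
300 [122, 121, 146, 197, 195, 196, 196, 200, 194, 195, 194, 57, 51, 50, 58, 57, 46, 45, 42, 47, 46, 62, 33, 40, 40]
305 [119, 118, 148, 197, 194, 196, 196, 200, 195, 195, 193, 55, 48, 55, 52, 51, 54, 53, 54, 48, 51, 40, 36, 41
[... 451 characters left out ...]
9, 67, 67, 67, 65]
330 [119, 117, 152, 195, 195, 194, 195, 197, 193, 192, 83, 81, 80, 83, 81, 82, 81, 79, 126, 115, 41, 34, 38, 25, 35]
335 [117, 116, 153, 192, 194, 196, 195, 197, 193, 194, 150, 65, 79, 79, 83, 79, 81, 81, 113, 45, 37, 42, 34, 38, 34]
340 [119, 116, 150, 192, 194, 194, 193, 196, 194, 194, 176, 52, 49, 50, 54, 49, 49, 45, 50, 35, 44, 44, 35, 30, 31]
350 [120, 118, 153, 192, 194, 193, 195, 195, 193, 195, 170, 53, 49, 57, 56, 49, 49, 43, 41, 45, 33, 40, 39, 31, 31]
-0.04 [[291.0, 251.0], [354.0, 251.0], [323.0, 251.0]]
-0.02 [[295.0, 233.0], [350.0, 233.0], [322.0, 233.0]]
0 [[298.0, 220.0], [347.0, 220.0], [322.0, 220.0]]
0.011 [[299.0, 213.0], [346.0, 213.0], [322.0, 213.0]]
```

```bash
python3 -c "
from h import *
cf=cam('top'); im=r.get_image('top'); hsv=im.max(2); m=(hsv<70).astype(np.uint8); m[:,:255]=0;m[:,300:]=0;m[:158]=0;m[185:]=0
n,l,st,ce=cv2.connectedComponentsWithStats(m); print(st.tolist(),ce.tolist())
for i in range(1,n):
  if st[i][4]>15: print((F.T@(onz(cf,*ce[i],.0575)-O)*1000).round(1))
go((-60,205,170),25)
s,p,M=now(); print('yaw err', (F.T@M[:,1]).round(3))
"
```

```text
[[0, 0, 640, 400, 255952], [279, 164, 7, 9, 48]] [[319.5070013127461, 199.50588000875163], [282.1666666666667, 168.14583333333334]]
[-41.4 168.4  57.5]
rotvec [ 0.004  0.004 -0.005] shift cm now-axes [ 1.24 20.99 -0.34] after-turn axes [ 1.14 20.99 -0.43]
yaw err [0.002 1.    0.006]
```

>>> arm_command(
  series="0.3 3 0 0 0 0;0.3 4.5 -0.1 0 0 0;0.3 4.5 -0.1 0 0 0;0.3 4.5 -0.1 0 0 0;0 4.5 0 0 0 0",
)

```text
clock: 16.8
eef_pos: [0.5709, 0.1384, 0.1701]
orientation: [3.135, 0.441, -3.019]
force: [0.4, -0.6, -1.2]
gripper_width: -0.0002
gripper_force: 0.0
```

```bash
python3 -c "
from h import *
tell(); go((-45,206,60),25); go((-33,206,37),25)"
```

```text
t 16.8 rail mm [-59.8 206.6 170.1] tilt 25.3 Frail [ 0.4 -0.7 -1.2] q [ 0.08  0.06 -0.43  0.64  0.02 -0.04] w -0.0
rotvec [ 0.005  0.005 -0.005] shift cm now-axes [ 3.36 -0.12 10.58] after-turn axes [ 3.31 -0.06 10.6 ]
rotvec [ 0.005  0.005 -0.005] shift cm now-axes [ 3.26 -0.13 13.18] after-turn axes [ 3.2  -0.06 13.19]
```

>>> arm_command(
  series="1 0 3.5 0 0 0;1 0 3.5 0 0 0;1 0 3 0 0 0;0.3 0 1.5 0 0 0;0 0 0 0 0 0",
)

```text
clock: 17.3
eef_pos: [0.5893, 0.1399, 0.0492]
orientation: [3.135, 0.436, -3.018]
force: [0.3, 0.2, 1.2]
gripper_width: 0.0001
gripper_force: 0.0
```

>>> arm_command(
  series="0 0 0.8 0 0 0;0 0 0.8 0 0 0;0 0 0 0 0 0",
)

```text
clock: 17.6
eef_pos: [0.5978, 0.141, 0.0372]
orientation: [3.135, 0.44, -3.018]
force: [-0.2, 0.4, 0.2]
gripper_width: -0.0001
gripper_force: 0.0
```

```bash
python3 -c "
from h import *
tell(); go((-33,180,37),25)
im=r.get_image('wrist');cv2.imwrite('pics/w8.png',im[:,:,::-1]); g=im.max(2)
for v in range(120,260,12): print(v,g[v,180:330:6].tolist())
cf=cam('wrist'); print([proj(cf,O+F@np.array((-40,168+dy,z))/1000).round(0).tolist() for dy in(-12,12) for z in(30,85)])
"
```

```text
t 17.6 rail mm [-32.7 205.7  37.2] tilt 25.2 Frail [-0.2  0.4  0.2] q [ 0.08  0.25 -0.6   0.29  0.02 -0.04] w -0.0
rotvec [ 0.005  0.004 -0.004] shift cm now-axes [ 0.02 -2.57 -0.01] after-turn axes [ 0.04 -2.57  0.01]
120 [135, 138, 138, 133, 135, 140, 132, 133, 135, 138, 138, 132, 133, 137, 137, 136, 137, 139, 134, 130, 135, 138, 133, 130, 133]
132 [136, 135, 136, 132, 135, 137, 135, 133, 133, 131, 137, 141, 139, 137, 136, 137, 136, 133, 137, 138, 139, 134, 138, 129, 130]
144 [135, 135, 133, 133, 137, 136, 129, 131, 135, 132, 137, 138, 137, 135, 133, 136, 134, 138, 136, 132, 137, 136, 136, 137, 135]
156 [130, 133, 140, 137, 134, 139, 140, 137, 136, 136, 132, 132, 134, 133, 134, 134, 132, 135, 136, 135, 136, 138, 134, 138, 140]
168 [132, 136, 134, 141, 133, 135, 135, 137, 134, 135, 138, 136, 131, 137, 134, 133, 136, 137, 137, 137, 136, 134, 132, 138, 139]
180 [133, 130, 137, 133, 140, 135, 130, 133, 131, 137, 132, 136, 138, 142, 139, 136, 138, 137, 136, 134, 132, 133, 132, 140, 136]
192 [133, 137, 133, 141, 135, 132, 136, 137, 137, 138, 131, 138, 134, 137, 133, 136, 135, 136, 134, 134, 136, 137, 137, 140, 139]
204 [135, 133, 135, 131, 131, 140, 137, 135, 135, 135, 136, 133, 134, 130, 139, 138, 134, 137, 135, 133, 137, 136, 135, 129, 137]
216 [139, 132, 136, 137, 135, 133, 135, 132, 137, 134, 138, 40, 43, 36, 36, 36, 39, 122, 137, 133, 135, 130, 135, 135, 134]
228 [137, 134, 135, 128, 127, 132, 131, 131, 131, 134, 126, 39, 36, 36, 37, 37, 36, 43, 129, 133, 130, 129, 131, 127, 131]
240 [107, 107, 105, 105, 106, 106, 104, 105, 106, 104, 37, 30, 34, 31, 29, 32, 28, 88, 105, 107, 103, 104, 68, 60, 41]
252 [104, 102, 104, 105, 107, 104, 103, 104, 106, 101, 29, 33, 32, 34, 29, 28, 30, 104, 102, 65, 36, 37, 69, 52, 37]
[[240.0, 220.0], [217.0, 305.0], [280.0, 220.0], [268.0, 305.0]]
```

The wrist mask shows the knob at cols 243–282 and the finger just beside it from col 294, at overlapping height. Pushing the bolt home.

>>> arm_command(
  series="0 -0.8 0 0 0 0;0 -0.8 0 0 0 0;0 -1 0 0 0 0;0 0 0 0 0 0",
)

```text
clock: 18.05
eef_pos: [0.6011, 0.1137, 0.0375]
orientation: [3.136, 0.441, -3.02]
force: [0.6, -1.0, -0.5]
gripper_width: 0.0001
gripper_force: 0.0
```

>>> arm_command(
  series="0 -1 0 0 0 0;0 -1 0 0 0 0;0 -1 0 0 0 0;0 -1 0 0 0 0;0 0 0 0 0 0",
)

```text
clock: 18.55
eef_pos: [0.6059, 0.0739, 0.0368]
orientation: [3.136, 0.44, -3.02]
force: [-1.1, -0.2, -0.5]
gripper_width: 0.0003
gripper_force: 0.0
```

```bash
python3 -c "
from h import *
tell(); go((-33,111,37),25)"
```

```text
t 18.55 rail mm [-33.2 138.2  36.8] tilt 25.2 Frail [-1.1 -0.1 -0.5] q [-0.06  0.24 -0.61  0.29  0.08 -0.16] w 0.0
rotvec [ 0.003  0.003 -0.006] shift cm now-axes [-0.04 -2.72 -0.01] after-turn axes [-0.03 -2.72 -0.01]
```

>>> arm_command(
  series="0 -0.8 0 0 0 0;0 -0.8 0 0 0 0;0 -0.5 0 0 0 0;0 0 0 0 0 0",
)

```text
clock: 18.95
eef_pos: [0.6084, 0.0539, 0.0367]
orientation: [3.135, 0.44, -3.019]
force: [-0.1, 0.3, 1.1]
gripper_width: 0.0001
gripper_force: 0.0
```

>>> arm_command(
  series="0 -0.3 0 0 0 0;0 -0.2 0 0 0 0;0 0 0 0 0 0",
)

```text
clock: 19.25
eef_pos: [0.609, 0.0497, 0.0367]
orientation: [3.135, 0.44, -3.018]
force: [0.4, 0.3, -0.5]
gripper_width: -0.0002
gripper_force: 0.3
```

```bash
cat >> h.py <<'E'
def knob():
    cf=cam('wrist'); im=r.get_image('wrist'); m=(im.max(2)<60).astype(np.uint8); 
    for v in (216,222,228,234,240):
        x=np.flatnonzero(m[v,150:400])+150
        if len(x):
            runs=np.split(x,np.flatnonzero(np.diff(x)>1)+1); print(v,[(int(q[0]),int(q[-1])) for q in runs if len(q)>3])
    im=r.get_image('top'); m=(im.max(2)<70).astype(np.uint8); cf=cam('top'); n,l,st,ce=cv2.connectedComponentsWithStats(m)
    for i in range(1,n):
        P=F.T@(onz(cf,*ce[i],.0575)-O)*1000
        if 15<st[i][4]<90 and -80<P[0]<0 and 0<P[1]<230: print('top dark',st[i].tolist(),P.round(1))
E
python3 -c "
from h import *
tell(); knob()"
```

```text
t 19.25 rail mm [-33.3 113.7  36.7] tilt 25.2 Frail [ 0.5  0.3 -0.5] q [-0.11  0.24 -0.6   0.3   0.11 -0.21] w -0.0
216 [(262, 294)]
222 [(260, 297)]
228 [(259, 298)]
234 [(258, 298)]
240 [(256, 297), (319, 325)]
```

>>> arm_command(
  series="0 -0.3 0 0 0 0;0 -0.2 0 0 0 0;0 0 0 0 0 0",
)

```text
clock: 19.65
eef_pos: [0.609, 0.0477, 0.0367]
orientation: [3.129, 0.44, -3.016]
force: [-1.3, 15.4, 1.8]
gripper_width: 0.0
gripper_force: 7.6
```

>>> arm_command(
  series="0 -0.2 0 0 0 0;0 -0.2 0 0 0 0;0 0 0 0 0 0",
)

```text
clock: 19.95
eef_pos: [0.609, 0.0472, 0.0367]
orientation: [3.124, 0.441, -3.014]
force: [-3.6, 29.1, 5.0]
gripper_width: -0.0001
gripper_force: 15.5
```

>>> arm_command(
  series="0 -0.2 0 0 0 0;0 -0.1 0 0 0 0;0 0 0 0 0 0",
)

```text
clock: 20.25
eef_pos: [0.6089, 0.0469, 0.0367]
orientation: [3.119, 0.441, -3.012]
force: [-5.0, 42.3, 6.6]
gripper_width: -0.0001
gripper_force: 21.5
```

```bash
python3 -c "
from h import *
tell()"
```

```text
t 20.25 rail mm [-33.7 111.   36.7] tilt 25.3 Frail [ 0.4 42.6  6.6] q [-0.13  0.24 -0.6   0.3   0.13 -0.24] w -0.0
```

The stop is at TCP y 111 mm, just where home was predicted. Backing off and checking the guard.

>>> arm_command(
  series="0 0.8 0 0 0 0;0 1 0 0 0 0;0 1.2 0 0 0 0;0 0 -2.5 0 0 0;0 0 -4 0 0 0",
)

```text
clock: 20.75
eef_pos: [0.578, 0.0642, 0.094]
orientation: [3.135, 0.435, -3.018]
force: [0.2, 0.0, 0.8]
gripper_width: 0.0
gripper_force: 0.0
```

>>> arm_command(
  series="0 -3 -3 0 0 0;0 -4.5 0 0 0 0;0 -4.5 0 0 0 0;0 0 0 0 0 0",
)

```text
clock: 21.15
eef_pos: [0.5829, -0.062, 0.1228]
orientation: [3.138, 0.441, -3.023]
force: [0.1, 0.4, 0.8]
gripper_width: -0.0
gripper_force: 0.0
```

```bash
python3 -c "
from h import *
tell(); knob(); im=r.get_image('wrist'); cv2.imwrite('pics/w9.png',im[:,:,::-1]); g=cv2.cvtColor(im,cv2.COLOR_RGB2GRAY).astype(int); cf=cam('wrist')
for u in range(60,600,40):
    d=np.diff(g[:,u]); print(u,[(v,int(d[v])) for v in range(40,330) if abs(d[v])>13])
for n,q in dict(railtopR=(2.5,-150,85),railfootR=(2.5,-150,0),guardfoldR=(-2.5,-71,100),foldL=(-2.5,79,100),freeR=(42.5,-71,100),freeL=(42.5,79,100),footR=(-2.5,-71,0),footL=(-2.5,79,0),tongue_tip=(-15,25,60),knob0=(-40,85,30),knob1=(-40,85,85)).items(): print(n,proj(cf,O+F@np.array(q)/1000).round(1))
"
```

```text
t 21.15 rail mm [-73.4   6.3 122.8] tilt 25.3 Frail [0.1 0.4 0.8] q [-0.36  0.11 -0.5   0.56  0.2  -0.44] w -0.0
240 [(319, 324)]
top dark [305, 162, 6, 9, 46] [-41.8  85.   57.5]
60 [(99, -16), (100, -43), (116, 20), (183, 20), (260, 14), (261, 31), (262, 22), (274, -29), (275, -15), (296, -15), (297, -15)]
100 [(89, -28), (90, -42), (91, -16), (140, 15), (141, 19), (188, 17), (260, 17), (261, 33), (262, 26), (274, -18), (275, -18), (307, -17), (308, -22), (314, 14), (315, 16), (323, -24), (324, -52), (325, -14), (329, 20)]
140 [(260, 18), (261, 38), (274, -28), (310, -21), (316, 16), (317, 14), (318, 16), (326, -62), (327, -20)]
180 [(198, -15), (260, 29), (261, 30), (274, -28), (312, -14), (313, -31), (314, -20), (315, -23)]
220 [(260, 31), (261, 23), (273, -20), (274, -22), (293, -42), (294, -35)]
260 [(272, 33), (273, 23), (280, -24), (281, -52), (282, -53)]
300 [(247, -44), (280, 18), (284, -20)]
340 [(246, -16), (247, -45), (248, -14), (279, 14), (310, -15)]
380 [(224, 21), (225, 21), (230, -14), (270, 29), (271, 28), (282, -29), (283, -52), (284, -43), (285, -14)]
420 [(180, 
[... 331 characters left out ...]
94, -15), (207, 29), (208, 21), (216, -20), (217, -32), (218, -15), (228, 39), (229, 20), (244, -31), (245, -22), (256, 15), (257, 34), (270, -29), (281, -51), (282, -20)]
540 [(206, 26), (207, 27), (212, -15), (213, -21), (227, 20), (228, 28), (243, -37), (244, -23), (256, 35), (257, 24), (269, -31), (270, -52), (284, -14), (327, 20), (328, 33), (329, 21)]
580 [(41, -20), (42, -36), (43, -20), (68, 37), (69, 22), (255, 23), (256, 30), (260, -23), (307, -22)]
railtopR [137.1 263. ]
railfootR [172.5 197.8]
guardfoldR [221.6 274.4]
foldL [404.9 273.3]
freeR [232.9 302.2]
freeL [395.8 301.2]
footR [244.4 193.8]
footL [385.1 193. ]
tongue_tip [337.3 227.2]
knob0 [402.8 183.5]
knob1 [417.6 228.7]
```

The knob measures y 85 mm (travel 0.100 m). The guard's fold edge is within 1 px of the upright prediction, and nothing is touching the robot.

```bash
python3 -c "
from h import *
print(r.sign_off())"
```

```text
the job is handed in; nothing more can be done
None
```

By my measurements the guard stands upright against the rail near its middle, lip over the top, with the bolt at its home stop in front of it; I handed the job in at about 21 s, with no verdict shown.

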